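# Grade turned wooden balls by size on a sizing ramp

### The arm

A 6-joint arm with a two-finger parallel gripper is mounted at the origin on a cart in front of the work surface, level with it; the furniture and walls round the work are solid. World frame = base frame: x ahead of the robot, y to its left, z up, the work surface at z = 0. Lengths are in mm, angles in rad, forces in N, time in s.
With the tool pointing down it reaches from about 375 to 825 mm from the base axis. Payload 5.5 kg.
Tool frame: the origin (TCP) lies between the finger pads; the fingertips stand 17 mm ahead of it and the grasp point (between the pads) lies 2 mm behind it; z points along the fingers, y is the line along which they close (so a half turn about z gives the same grasp; the last joint's range is limited). The gripper opens to 85 mm and grips with 20 to 120 N. Pads are 22 mm wide; open, the fingers measure 114 mm over their backs; the gripper's body (76 mm by 85 mm) begins 54 mm behind the grasp point. The pads swing forward as they close: fully open they stand 13 mm farther back than shut.
Start: joints at [1.106, 0.314, -0.047, 1.21, 0, 1.571], TCP at [268.943, 536.344, 248.299] pointing down, gripper open.
Joint ranges: [-2.67, 2.67], [-0.69, 1.73], [-1.03, 1.25], [-2.08, 2.16], [-1.42, 1.45], [-3.14, 3.14]. Speed limits (rad/s): [2.39, 2.39, 3.01, 3.14, 3.14, 3.14].

### API

Orientations are given as a unit quaternion [x, y, z, w].
In Python, from cell import * gives the robot as it stands. The module is installed in compiled form; this text tells all that it offers.
- The arm moves only by the tool play_rows, never from a script. Its argument "rows" is a list of rows, each an object with "offset": the shift along the tool's x, y, z in m, a list of three; "twist": the turn, a rotation vector about the tool's x, y, z in degrees, a list of three; "jaw": the finger opening in m, from 0 to 0.0854. In form: [{"offset": [dx, dy, dz], "twist": [rx, ry, rz], "jaw": jaw}, ...]. A call has 1 to 8 rows; each row shifts and turns the commanded pose from where the row before left it, along the tool's axes as they then stand; what a row does not reach is not made up. A row lasts 1/12 s, in which the tool goes at most 41.7 mm and 7.16 degrees, less where a joint would pass 70% of its speed; a pose out of reach is approached as far as the arm can. A call is refused whole if a number of a shift passes 0.0417 or a number of a turn 7.16, either way. A call with a gripper value outside its range is refused whole. The fingers move at their own pace and stop on an object; "newtons" is the grip in N (left out, the last holds). Time passes only in rows, so rows that do not move let the fingers close. It gives the time, the measured TCP pose, the force, the opening and the grip force at its end, in the units of the state.
- sense(): the state, without advancing time (a new reading comes with each control period).
- capture(name): name is "scene" or "top"; returns the picture (480x640x3 uint8, blue, green, red); there is no depth.
- camera_params(name): a dict with "camera_matrix" (3x3 intrinsics, pixels), "extrinsics" (4x4, takes a point from camera to world coordinates). Camera axes: x right, y up, looking along -z (the intrinsics and any distortion apply to the point x, -y, -z); pixel columns grow to the right and rows downward; lengths in mm; the calibration is good to about 2 mm. A picture is of the moment at which its call begins. camera_params takes no time and is no camera call.
- sign_off(): hands the job in; it is judged then, once.
The state is a dict: "time_s": time; "q": joint angles; "dq": joint speeds; "tau": joint torques, N m; "ee_pos": TCP position; "tcp_rot": TCP orientation; "contact_force": force on the tool from outside, world axes, zero at the start; "torque": the same for the moment, N m; "width": finger opening in mm; "finger_force": force on a finger pad.
Only numpy, scipy, OpenCV 4.12 (cv2) and the standard library are available. Lean on these libraries where they do the work, as an engineer would, in place of code of your own. Each camera call takes 0.05 s, during which the arm holds its last target. There are 200 camera calls.

### The job

Grade the three turned wooden balls: carry the loaded blue pan level by the handle on its hoop to the dock at the high end of the wooden sizing ramp, set it down between the side guides with its mouth at the stops and let go of it. Then slide the red-knobbed lock bolt fully open, take the pan by the handle at its tail and tip it gently over its front edge, so that every ball rolls down the rails and drops into the hole of its own size. Lower the empty pan back flat onto the dock and let go, leaving the tape measure, the roll of masking tape and the label pad where they are.

Things in the scene. Friction and masses are not known exactly. Their poses are not given: they have to be found in the camera images.
- pan: Loose blue sheet-metal loading pan, 258 mm long, 96 mm wide, side walls 45 mm high, 60 mm at the closed tail; about 0.8 kg with balls and bolt. Origin: on its underside, under the middle. +x points to its open mouth, z up. Two rods inside keep the balls in line; their front ends bend up by about 8 degrees. It has two handles: on a hoop over its middle, and at the tail.
- pan_bail (a point): Centre of the wooden handle on the pan's hoop, at (0, 0, 0.122) in the pan frame, above the centre of mass. Handle: 16 mm along the pan's x, 60 mm along its y, 18 mm high; pinch it from above across the 16 mm. The tops of the balls are up to 87 mm above the pan's underside.
- pan_tail_grip (a point): Centre of the wooden grip at the pan's tail, at (-0.167, 0, 0.044) in the pan frame: 66 mm long along x, 16 mm wide along y, 20 mm high; pinch it from above across the 16 mm. In the dock it overhangs the ramp's end, nothing under it for 150 mm.
- pan_nose (a point): Middle of the pan's lower front edge, at (0.132, 0, 0) in the pan frame; the pan tips about this edge. With the lock open the balls stay in until the pan is tipped about 10 degrees; tipped slowly to about 15 degrees, they roll out one after another within 1.5 s.
- lock (a joint): Barrel bolt low across the pan's mouth, a 12 mm steel rod with an upright red knob (16 mm across, 26 mm high, centre at (0.119, -0.084 - lock, 0.056) in the pan frame). 0 closed (may start up to 12 mm from there), grows to 0.060 m at its open end stop as the knob slides straight away from the pan's wall, to the pan's -y side. Stays where left; about 1 N to move.
- ramp: Plywood sizing ramp, 594 mm long, 128 mm wide, fixed to the bench. Origin on the bench, under the head of its rails; +x downhill, z up. From x = -0.252 to 0 a level dock 0.140 m above the bench, between two side guides (104 mm apart, 24 mm high, x = -0.225 to -0.075); two stops 6 mm high at x = 0. Beyond it two steel rods fall at 10 degrees to an end board at x = 0.317.
- dock (a point): Where the pan's origin belongs when seated, on the dock's top at (-0.138, 0, 0.140) in the ramp frame, with the pan's x along the ramp's x. The stops are met 6 mm farther on; the guides leave the pan 4 mm to each side.
- ball_small: Turned and waxed beech ball, 60 mm in diameter, about 0.08 kg, dowel holes (dark spots) at its poles; origin at its centre. The three balls lie in a row in the pan, in any order.
- ball_medium: Turned beech ball, 70 mm in diameter, about 0.125 kg; origin at its centre.
- ball_large: Turned beech ball, 80 mm in diameter, about 0.185 kg; origin at its centre.
- hole_small (a point): Where the centre of the small ball comes to rest in its hole, the first (highest) of three felt-lined holes under the rods, 126 mm long, 66 mm wide. The rods' gap is 63 mm here, 73 and 85 mm over the next holes: a ball rolls on over gaps too narrow for it and drops into the first hole it fits.
- hole_medium (a point): Where the centre of the medium ball comes to rest: second hole, 84 mm long, 77 mm wide.
- hole_large (a point): Where the centre of the large ball comes to rest: third and lowest hole, 88 mm long, 87 mm wide.
- tape_measure: Bystander: tape measure, black and tan, 84 x 36 x 60 mm, standing on the bench; origin under it.
- masking_tape: Bystander: roll of masking tape, 96 mm across, 25 mm high, lying flat; origin under it.
- label_pad: Bystander: white pad of labels, 88 x 100 x 22 mm; origin under it.

How it is judged (in metres and radians):
On the way, in this order (a step that is already met when the one before it is completed fails the run):
1. the loaded pan stands seated on the dock, lock still closed, let go (x of pan in the frame of dock between -0.02 and 0.01 m and y of pan in the frame of dock between -0.009 and 0.009 m and z of pan in the frame of dock between -0.006 and 0.006 m and angle between the x axis of pan and the x axis of ramp, either way round below 0.1 rad and angle between pan's own z axis and vertical below 0.05 rad and contact force between the fingers and pan below 0.2 N and value of joint lock below 0.03 m), for 0.2 s.
2. the lock bolt is slid to its open end stop with the pan on the dock (x of pan in the frame of dock between -0.02 and 0.01 m and y of pan in the frame of dock between -0.009 and 0.009 m and z of pan in the frame of dock between -0.006 and 0.006 m and angle between the x axis of pan and the x axis of ramp, either way round below 0.1 rad and angle between pan's own z axis and vertical below 0.05 rad and value of joint lock above 0.055 m), for 0.1 s.
3. the pan is tipped over its front edge on the dock (angle between pan's own z axis and vertical above 0.12 rad and x of pan_nose in the frame of dock between 0.09 and 0.155 m and z of pan_nose in the frame of dock between -0.02 and 0.025 m).
At the end, for the whole second after the job is handed in: Each ball rests in the hole of its size (within 12 mm in height, 14 mm sideways, 45 mm uphill of its site); the empty pan, released, stands flat on the dock (20 mm behind to 10 mm ahead, 9 mm sideways, 6 mm in height of the dock site, within 0.1 rad), lock still open (50 mm or more) (x of ball_small in the frame of hole_small between -0.045 and 0.012 m and y of ball_small in the frame of hole_small between -0.014 and 0.014 m and z of ball_small in the frame of hole_small between -0.01 and 0.012 m and linear speed of each of ball_small, ball_medium, ball_large below 0.05 m/s and x of ball_medium in the frame of hole_medium between -0.045 and 0.012 m and y of ball_medium in the frame of hole_medium between -0.014 and 0.014 m and z of ball_medium in the frame of hole_medium between -0.01 and 0.012 m and x of ball_large in the frame of hole_large between -0.045 and 0.012 m and y of ball_large in the frame of hole_large between -0.014 and 0.014 m and z of ball_large in the frame of hole_large between -0.01 and 0.012 m and x of pan in the frame of dock between -0.02 and 0.01 m and y of pan in the frame of dock between -0.009 and 0.009 m and z of pan in the frame of dock between -0.006 and 0.006 m and angle between the x axis of pan and the x axis of ramp, either way round below 0.1 rad and angle between pan's own z axis and vertical below 0.05 rad and contact force between the fingers and pan below 0.2 N and value of joint lock above 0.05 m and linear speed of pan below 0.02 m/s); the robot touches nothing.
It fails at once if the pan is carried tilted (over 0.25 rad while its front edge is off the dock) (angle between pan's own z axis and vertical above 0.25 rad and (x of pan_nose in the frame of dock below 0.07 m or x of pan_nose in the frame of dock above 0.17 m or z of pan_nose in the frame of dock above 0.04 m or z of pan_nose in the frame of dock below -0.03 m)).
It fails at once if the tape measure, masking tape or label pad is pushed more than 30 mm (distance of any of tape_measure, masking_tape, label_pad from where it was at the start of the episode above 0.03 m).
It fails at once if a ball is thrown (faster than 1.5 m/s) (linear speed of any of ball_small, ball_medium, ball_large above 1.5 m/s).
It also fails if it takes over 61 s, if anything falls off the work surface, if the arm or the gripper's body presses on something with over 40 N, if the wrist force passes 120 N, or if a joint passes its speed limit or range.

## Working session

There is one attempt and no reset: what is moved stays moved. The work goes in short steps, Python scripts to look and compute and a tool call to move; the robot and the scene stay as the last step left them, time stands still between calls to the robot, and variables do not carry over. Pictures are saved under pics/ and viewed, at most 10 in all, crops included, and the job is handed in when it is done.

Besides the shell and the picture viewer there is one more tool, called after "Call:" by a JSON object that holds its "api" and its "payload", one argument or row to a line. play_rows: Moves the arm, as the interface text tells. Its arguments: {"type":"object","properties":{"rows":{"type":"array"},"newtons":{"type":"number"}},"required":["rows"]}

```bash
mkdir -p pics; python3 - <<'E'
from cell import *
import cv2
for n in("scene","top"):
    cv2.imwrite(f"pics/{n}0.png",capture(n)); p=camera_params(n); print(n,p["camera_matrix"],p["extrinsics"],[k for k in p])
print(sense())
E
```

```text
scene [[491.58467605   0.         317.89255809]
 [  0.         491.58467605 244.08880912]
 [  0.           0.           1.        ]] [[ 8.83058605e-01  2.15735388e-01 -4.16732220e-01  5.26719664e+01]
 [-4.69132260e-01  4.26797027e-01 -7.73148899e-01 -8.44069046e+02]
 [ 1.10644944e-02  8.78238316e-01  4.78095217e-01  6.64906708e+02]
 [ 0.00000000e+00  0.00000000e+00  0.00000000e+00  1.00000000e+00]] ['camera_matrix', 'extrinsics']
top [[467.15786909   0.         325.47568692]
 [  0.         467.15786909 236.70164096]
 [  0.           0.           1.        ]] [[ 3.18790115e-03  9.80603026e-01 -1.95978422e-01  2.99282656e+02]
 [-9.99912529e-01  5.64150229e-03  1.19628064e-02  2.18211330e+01]
 [ 1.28363769e-02  1.95923144e-01  9.80535236e-01  1.16451315e+03]
 [ 0.00000000e+00  0.00000000e+00  0.00000000e+00  1.00000000e+00]] ['camera_matrix', 'extrinsics']
{'time_s': 0.1, 'q': array([ 1.10597444e+00,  3.14186818e-01, -4.79546640e-02,  1.21023259e+00,
        4.15694867e-05,  1.57077143e+00]), 'dq': array([ 7.25140101e-04, -4.36928474e-04,  1.67543720e-03,  9.51023316e-04,
        4.80147011e-05,  3.52788475e-05]), 'tau': array([ 2.63919092e-04, -5.40764093e+01,  3.40541947e+01,  1.11402295e-02,
       -2.11232589e-05, -1.66175801e-05]), 'ee_pos': array([268.72348707, 535.90200236, 247.51259979]), 'tcp_rot': array([ 2.30312144e-01,  9.73116485e-01, -7.62872528e-04, -2.01931800e-04]), 'contact_force': array([0.1372044 , 1.04600781, 0.58787877]), 'torque': array([ 0.00181884, -0.04351561,  0.02795276]), 'finger_force': 0.0, 'width': 85.54763166207651}
```

View pics/scene0.png

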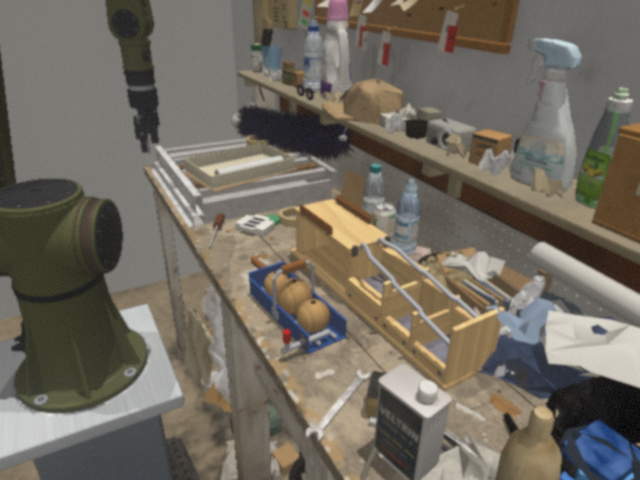

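View pics/top0.png

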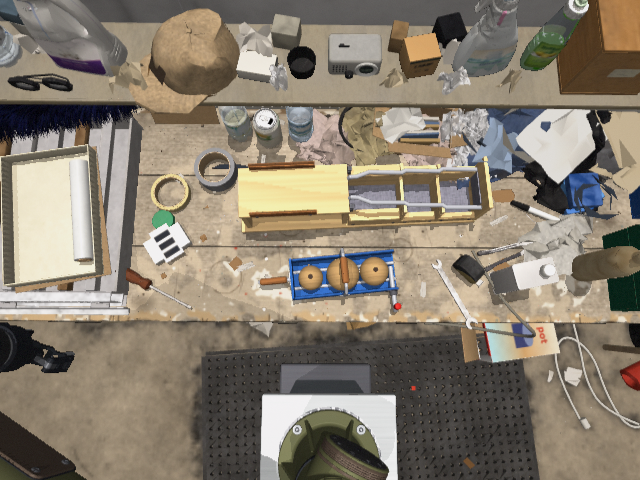

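The two views show the pan near (343,275) in top with its mouth to the right and the ramp behind it, high end left. The knob is at about (397,306). Next I enlarge both.

```bash
python3 - <<'E'
import cv2
a=cv2.imread("pics/top0.png")
cv2.imwrite("pics/c1.png",cv2.resize(a[145:320,230:500],(800,519),interpolation=cv2.INTER_CUBIC))
b=cv2.imread("pics/scene0.png")
cv2.imwrite("pics/c2.png",cv2.resize(b[190:390,240:510],(800,593),interpolation=cv2.INTER_CUBIC))
E
```

```text
(no output)
```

View pics/c1.png

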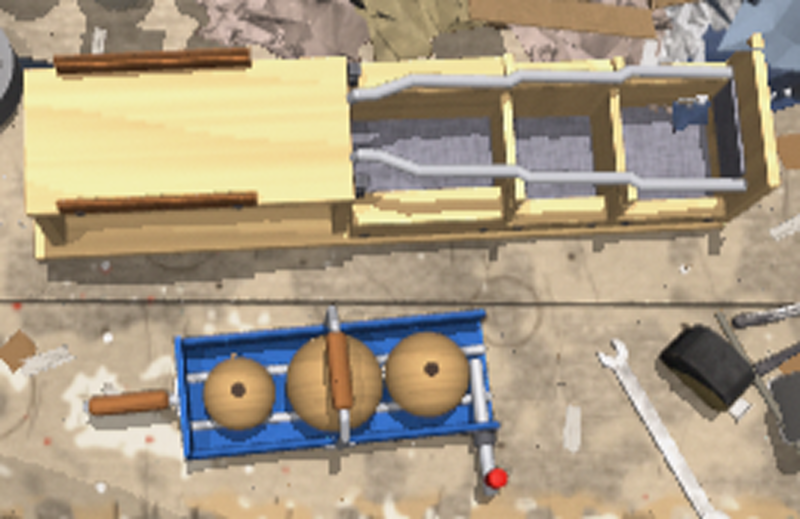

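View pics/c2.png

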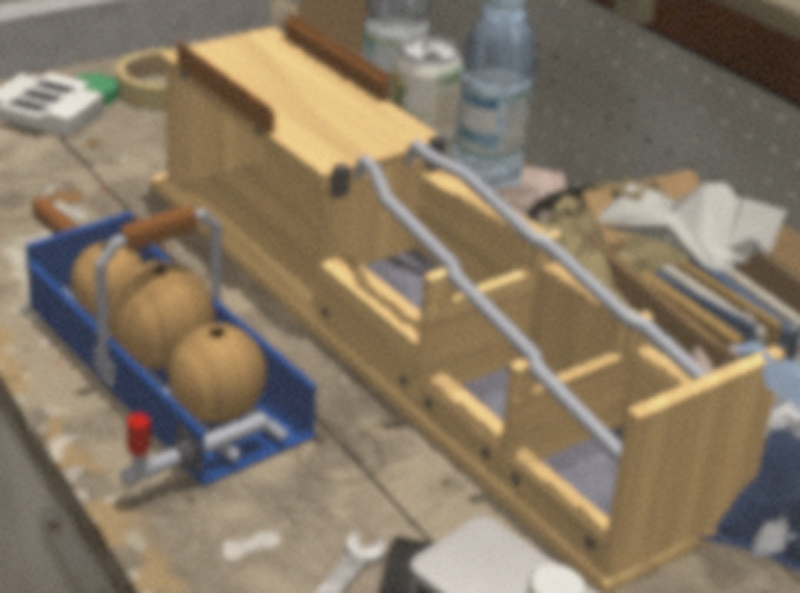

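In the c1 crop the pan's bail is at (340,370), the knob at (497,478), the dock corners at (24,70), (30,213), (350,57) and (354,202). The c2 crop shows the same features from the side. I fit both poses to these.

```bash
cat > h.py <<'E'
import numpy as np,cv2
from cell import *
from scipy.optimize import least_squares
from scipy.spatial.transform import Rotation as R
P={n:camera_params(n) for n in("scene","top")}
def proj(n,X):
    E=P[n]["extrinsics"];K=P[n]["camera_matrix"]
    c=(np.asarray(X,float)-E[:3,3])@E[:3,:3]; c=c*[1,-1,-1]; u=c@K.T; return u[:,:2]/u[:,2:]
def pose(p,L): # L in mm
    c,s=np.cos(p[2]),np.sin(p[2]); L=np.asarray(L,float)
    return np.c_[p[0]+c*L[:,0]-s*L[:,1],p[1]+s*L[:,0]+c*L[:,1],L[:,2]]
E
cat > fit.py <<'E'
from h import *
S=2.963
T=lambda l:np.array(l)/S+[230,145]
C=lambda l:np.array(l)/S+[240,190]
names=["bail","mouth+","mouth-","tail+","tail-","gripend"]
Lp=np.array([[0,0,129],[129,48,45],[129,-48,45],[-129,48,60],[-129,-48,60],[-200,0,48]],float)
t=T([[340,368],[484,312],[497,427],[177,340],[187,460],[90,404]])
sc=C([[160,226],[313,392],[205,440],[130,213],[28,262],[38,208]])
def f(p):
    X=pose(p,Lp); return np.r_[(proj("top",X)-t).ravel(),(proj("scene",X)-sc).ravel()]
r=least_squares(f,[450,0,-1.5],loss="soft_l1");print("pan",r.x);print(f(r.x).reshape(2,-1,2).round(1).tolist())
pan=r.x
def g(q):
    lk=q[0];X=pose(pan,[[119,-84-lk,69]]);return np.r_[(proj("top",X)-T([[497,476]])).ravel(),(proj("scene",X)-C([[139,416]])).ravel()]
r=least_squares(g,[0.]);print("lock",r.x,g(r.x))
t2=T([[24,70],[30,213],[350,57],[354,202],[55,57],[58,211],[250,50],[256,206]])
def L(w,o): return np.array([[-252,w,140],[-252,-w,140],[0,w,140],[0,-w,140],[-225,o,164],[-225,-o,164],[-75,o,164],[-75,-o,164]])
s2=C([[330,172],[435,135],[275,28]])
def h(q):
    l=L(q[3],q[4]);return np.r_[(proj("top",pose(q,l))-t2).ravel(),(proj("scene",pose(q,l[[3,2,0]]))-s2).ravel()]
r=least_squares(h,[620,0,-1.57,57,57],loss="soft_l1");print("ramp",r.x);print(h(r.x).reshape(-1,2).round(1).tolist())
print("dock",pose(r.x,[[-138,0,140]]))
E
python3 fit.py
```

```text
pan [430.56111128 -38.30197541  -1.47067946]
[[[1.9, 0.9], [1.9, -0.4], [2.6, 0.1], [-0.6, -0.8], [-0.6, -1.0], [1.1, 1.0]], [[0.1, -0.7], [1.7, -0.7], [-1.3, -0.5], [-0.2, -0.6], [-1.6, -5.8], [-0.2, -1.7]]]
lock [2.96084625] [ 2.19165271 -0.15503103  0.9466431   2.06622359]
ramp [615.98703731 -43.85901591  -1.52428814  56.77318594  60.60029334]
[[0.0, 0.6], [-1.7, 0.4], [-0.5, 1.0], [0.8, -0.3], [-0.2, -0.7], [-0.6, -0.3], [0.6, -0.8], [0.7, -1.3], [-2.8, 1.2], [2.9, 1.8], [-1.3, -0.2]]
dock [[609.5712206   93.99176318 140.        ]]
```

```bash
sed -i 's/\[129,48,45\],\[129,-48,45\],\[-129,48,60\],\[-129,-48,60\]/[132,48,45],[132,-48,45],[-126,48,60],[-126,-48,60]/' fit.py; sed -i 's/\[0,0,129\]/[0,0,130]/;s/; return np.r_\[(proj("top",X)-t).ravel(),(proj("scene",X)-sc).ravel()\]/; d=proj("scene",X)-sc; d[4]=0; return np.r_[(proj("top",X)-t).ravel(),d.ravel()]/' fit.py; cat >>fit.py <<'E'
print("bail",pose(pan,[[0,0,122]]))
s=sense();print("tool axes",R.from_quat(s["tcp_rot"]).as_matrix().round(3).tolist())
E
python3 fit.py
```

```text
pan [430.3635688  -35.88792597  -1.47119632]
[[[0.9, 0.9], [2.2, -0.4], [2.8, 0.1], [-0.3, -0.9], [-0.4, -1.1], [0.0, 1.0]], [[-0.5, -1.6], [1.9, -0.6], [-1.1, -0.3], [-0.1, -0.5], [0.0, 0.0], [-0.6, -2.1]]]
lock [2.5717855] [ 1.12211799 -0.21291324  0.45477677  1.30859947]
ramp [615.98703731 -43.85901591  -1.52428814  56.77318594  60.60029334]
[[0.0, 0.6], [-1.7, 0.4], [-0.5, 1.0], [0.8, -0.3], [-0.2, -0.7], [-0.6, -0.3], [0.6, -0.8], [0.7, -1.3], [-2.8, 1.2], [2.9, 1.8], [-1.3, -0.2]]
dock [[609.5712206   93.99176318 140.        ]]
bail [[430.3635688  -35.88792597 122.        ]]
tool axes [[-0.894, 0.448, -0.001], [0.448, 0.894, -0.001], [0.0, -0.002, -1.0]]
```

Call:
{"api": "play_rows", "payload": {
  "rows": [
    {"offset": [0, 0, 0], "twist": [0, 0, -6.46], "jaw": 0.085},
    {"offset": [0, 0, 0], "twist": [0, 0, -6.46], "jaw": 0.085},
    {"offset": [0, 0, 0], "twist": [0, 0, -6.46], "jaw": 0.085},
    {"offset": [0, 0, 0], "twist": [0, 0, -6.46], "jaw": 0.085},
    {"offset": [0, 0, 0], "twist": [0, 0, -6.46], "jaw": 0.085}
  ]
}}

```text
time_s: 0.52
ee_pos: [268.8, 536.1, 247.8]
tcp_rot: [-0.052, 0.999, -0.0, -0.0]
contact_force: [-0.4, 0.4, 1.5]
width: 85.2
finger_force: 0.0
```

Call:
{"api": "play_rows", "payload": {
  "rows": [
    {"offset": [-0.0065, -0.0366, 0], "twist": [0, 0, 0], "jaw": 0.085},
    {"offset": [-0.0065, -0.0366, 0], "twist": [0, 0, 0], "jaw": 0.085},
    {"offset": [-0.0065, -0.0366, 0], "twist": [0, 0, 0], "jaw": 0.085},
    {"offset": [-0.0065, -0.0366, 0], "twist": [0, 0, 0], "jaw": 0.085},
    {"offset": [-0.0065, -0.0366, 0], "twist": [0, 0, 0], "jaw": 0.085},
    {"offset": [-0.0065, -0.0366, 0], "twist": [0, 0, 0], "jaw": 0.085},
    {"offset": [-0.0065, -0.0366, 0], "twist": [0, 0, 0], "jaw": 0.085},
    {"offset": [-0.0065, -0.0366, 0], "twist": [0, 0, 0], "jaw": 0.085}
  ]
}}

```text
time_s: 1.18
ee_pos: [349.4, 248.3, 248.0]
tcp_rot: [-0.05, 0.999, -0.0, -0.0]
contact_force: [1.2, 0.8, 0.3]
width: 85.0
finger_force: 0.0
```

Call:
{"api": "play_rows", "payload": {
  "rows": [
    {"offset": [-0.0065, -0.0366, 0], "twist": [0, 0, 0], "jaw": 0.085},
    {"offset": [-0.0065, -0.0366, 0], "twist": [0, 0, 0], "jaw": 0.085},
    {"offset": [-0.0065, -0.0366, 0], "twist": [0, 0, 0], "jaw": 0.085},
    {"offset": [-0.0065, -0.0366, 0], "twist": [0, 0, 0], "jaw": 0.085},
    {"offset": [-0.0065, -0.0366, 0], "twist": [0, 0, 0], "jaw": 0.085},
    {"offset": [-0.0065, -0.0366, 0], "twist": [0, 0, 0], "jaw": 0.085},
    {"offset": [-0.0065, -0.0366, 0], "twist": [0, 0, 0], "jaw": 0.085},
    {"offset": [-0.0065, -0.0366, 0], "twist": [0, 0, 0], "jaw": 0.085}
  ]
}}

```text
time_s: 1.85
ee_pos: [430.1, -38.0, 248.2]
tcp_rot: [-0.049, 0.999, 0.0, -0.0]
contact_force: [1.6, -0.2, -0.2]
width: 85.0
finger_force: 0.0
```

Call:
{"api": "play_rows", "payload": {
  "rows": [
    {"offset": [0, 0, 0], "twist": [0, 0, 0], "jaw": 0.06},
    {"offset": [0, 0, 0], "twist": [0, 0, 0], "jaw": 0.06},
    {"offset": [0, 0, 0], "twist": [0, 0, 0], "jaw": 0.06}
  ]
}}

```text
time_s: 2.1
ee_pos: [429.8, -36.0, 247.9]
tcp_rot: [-0.049, 0.999, 0.0, -0.001]
contact_force: [-0.3, -0.1, -0.6]
width: 60.3
finger_force: 0.0
```

```bash
cat > st.py <<'E'
from h import *
s=sense();M=R.from_quat(s["tcp_rot"]).as_matrix()
print(s["time_s"],s["ee_pos"].round(1),"x",M[:,0].round(3),"y",M[:,1].round(3),"z",M[:,2].round(3),"w",s["width"].__round__(1),"F",s["contact_force"].round(1),s["finger_force"],s["q"].round(2))
def go(t): print("tool delta",((np.array(t)-s["ee_pos"])@M).round(1))
E
python3 -c "
from st import *
go([430.4,-35.5,120])"
```

```text
2.1 [429.8 -36.  247.9] x [-0.995 -0.098  0.001] y [-0.098  0.995  0.001] z [-0.001  0.001 -1.   ] w 60.3 F [-0.3 -0.1 -0.6] 0.0 [-0.08 -0.   -0.42  1.15  0.   -0.18]
tool delta [ -0.8   0.4 127.9]
```

Call:
{"api": "play_rows", "payload": {
  "rows": [
    {"offset": [-0.0005, 0, 0.03], "twist": [0, 0, 0], "jaw": 0.06},
    {"offset": [0, 0, 0.03], "twist": [0, 0, 0], "jaw": 0.06},
    {"offset": [0, 0, 0.03], "twist": [0, 0, 0], "jaw": 0.06},
    {"offset": [0, 0, 0.025], "twist": [0, 0, 0], "jaw": 0.06},
    {"offset": [0, 0, 0.013], "twist": [0, 0, 0], "jaw": 0.06},
    {"offset": [0, 0, 0], "twist": [0, 0, 0], "jaw": 0.06}
  ]
}}

```text
time_s: 2.6
ee_pos: [427.7, -34.2, 117.4]
tcp_rot: [-0.051, 0.999, 0.001, -0.003]
contact_force: [-0.3, -0.0, 0.6]
width: 60.2
finger_force: 0.0
```

```bash
python3 -c "
from st import *
a=capture('top');b=capture('scene')
a=cv2.resize(a[240:320,250:410],(800,400),interpolation=2);b=cv2.resize(b[230:360,230:360],(400,400),interpolation=2)
cv2.imwrite('pics/g1.png',cv2.resize(np.hstack([a,b]),(800,267)))"
```

```text
2.6 [427.7 -34.2 117.4] x [-0.995 -0.102  0.006] y [-0.102  0.995  0.001] z [-0.006  0.001 -1.   ] w 60.2 F [-0.3 -0.   0.6] 0.0 [-0.08  0.1  -0.63  0.84  0.   -0.18]
```

View pics/g1.png

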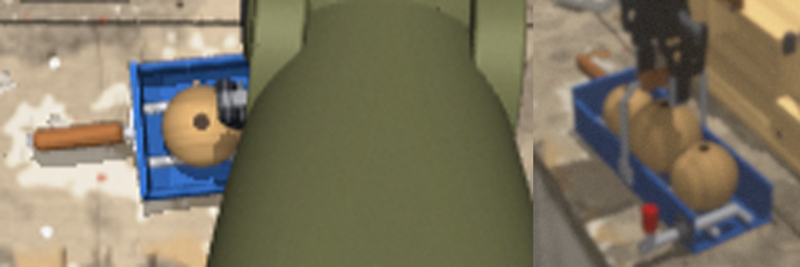

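The scene crop shows the fingers straddling the handle between the hoop's legs, at about (660,75). I close now.

Call:
{"api": "play_rows", "payload": {
  "newtons": 60,
  "rows": [
    {"offset": [0, 0, 0], "twist": [0, 0, 0], "jaw": 0.03},
    {"offset": [0, 0, 0], "twist": [0, 0, 0], "jaw": 0.022},
    {"offset": [0, 0, 0], "twist": [0, 0, 0], "jaw": 0.012},
    {"offset": [0, 0, 0], "twist": [0, 0, 0], "jaw": 0.005},
    {"offset": [0, 0, 0], "twist": [0, 0, 0], "jaw": 0.005},
    {"offset": [0, 0, 0], "twist": [0, 0, 0], "jaw": 0.005}
  ]
}}

```text
time_s: 3.2
ee_pos: [431.8, -34.5, 121.7]
tcp_rot: [-0.05, 0.999, 0.002, 0.001]
contact_force: [-0.8, 5.3, 7.7]
width: 14.8
finger_force: 60.0
```

Call:
{"api": "play_rows", "payload": {
  "rows": [
    {"offset": [0, 0, -0.004], "twist": [0, 0, 0], "jaw": 0.005},
    {"offset": [0, 0, -0.008], "twist": [0, 0, 0], "jaw": 0.005},
    {"offset": [0, 0, -0.012], "twist": [0, 0, 0], "jaw": 0.005},
    {"offset": [0, 0, -0.016], "twist": [0, 0, 0], "jaw": 0.005},
    {"offset": [0, 0, -0.02], "twist": [0, 0, 0], "jaw": 0.005},
    {"offset": [0, 0, -0.02], "twist": [0, 0, 0], "jaw": 0.005},
    {"offset": [0, 0, -0.02], "twist": [0, 0, 0], "jaw": 0.005},
    {"offset": [0, 0, -0.02], "twist": [0, 0, 0], "jaw": 0.005}
  ]
}}

```text
time_s: 3.87
ee_pos: [429.8, -36.3, 241.2]
tcp_rot: [-0.049, 0.999, -0.0, -0.001]
contact_force: [0.6, -0.2, -8.4]
width: 14.9
finger_force: 58.9
```

Call:
{"api": "play_rows", "payload": {
  "rows": [
    {"offset": [0, 0, -0.02], "twist": [0, 0, 0], "jaw": 0.005},
    {"offset": [0, 0, -0.02], "twist": [0, 0, 0], "jaw": 0.005},
    {"offset": [0, 0, -0.02], "twist": [0, 0, 0], "jaw": 0.005},
    {"offset": [0, 0, -0.015], "twist": [0, 0, 0], "jaw": 0.005},
    {"offset": [0, 0, -0.005], "twist": [0, 0, 0], "jaw": 0.005},
    {"offset": [0, 0, 0], "twist": [0, 0, 0], "jaw": 0.005},
    {"offset": [0, 0, 0], "twist": [0, 0, 0], "jaw": 0.005},
    {"offset": [0, 0, 0], "twist": [0, 0, 0], "jaw": 0.005}
  ]
}}

```text
time_s: 4.53
ee_pos: [429.9, -36.1, 318.9]
tcp_rot: [-0.049, 0.999, 0.0, -0.001]
contact_force: [-0.1, 0.5, -6.6]
width: 14.8
finger_force: 58.9
```

```bash
python3 -c "
from st import *
cv2.imwrite('pics/t2.png',capture('top'));b=capture('scene');cv2.imwrite('pics/s2.png',b)
cv2.imwrite('pics/s2c.png',cv2.resize(b[150:350,230:430],(600,600),interpolation=2))"
```

```text
4.5333 [429.9 -36.1 318.9] x [-0.995 -0.099  0.002] y [-0.099  0.995  0.   ] z [-0.002  0.    -1.   ] w 14.8 F [-0.1  0.5 -6.6] 58.87880802154541 [-0.08 -0.02 -0.28  1.32 -0.   -0.18]
```

View pics/s2c.png

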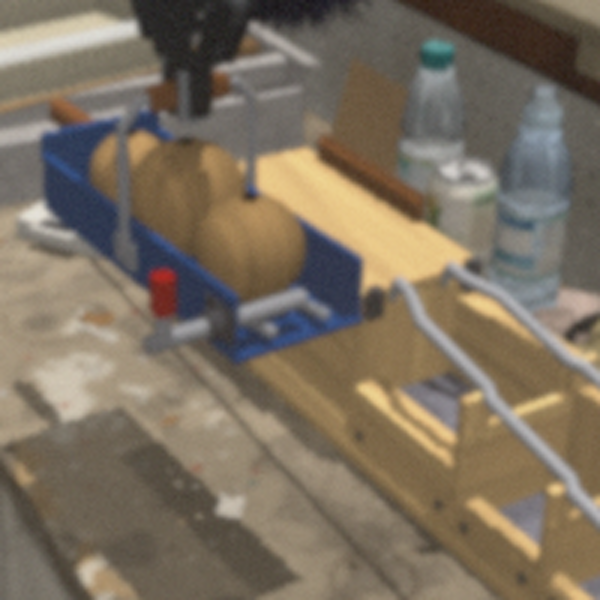

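The pan hangs close to level from the bail. I check the fit: mouth+ top (360,262), mouth+ bottom (360,318), mouth- bottom (237,360), tail- top (43,137), tail+ top (148,112), knob (162,272).

```bash
cat > fit2.py <<'E'
from h import *
L=np.array([[130,48,45],[130,48,0],[130,-48,0],[-126,-48,60],[-126,48,60],[119,-86.5,69]],float)
m=np.array([[360,262],[360,318],[237,360],[43,137],[148,112],[162,272]])/3+[230,150]
def f(p):
    Rm=R.from_euler("ZYX",[p[2],p[4],p[5]]).as_matrix(); X=L@Rm.T+[p[0],p[1],p[3]]
    return (proj("scene",X)-m).ravel()
def g(p): return np.r_[f(p),(p[5])*50,(p[3]-197)*.2]
r=least_squares(g,[430,-36,-1.47,197,0,0]);print(r.x.round(3));print(f(r.x).reshape(-1,2).round(1).tolist())
E
python3 fit2.py
python3 -c "
from st import *
q=[615.99,-43.86,-1.524]
t=pose(q,[[-140,0,0]])[0];print(t);go([t[0],t[1],319])"
```

```text
[ 4.32750e+02 -2.99460e+01 -1.46600e+00  1.91655e+02 -1.70000e-02
  2.00000e-03]
[[0.4, -1.7], [-0.3, 0.6], [-1.3, 1.0], [-1.9, 0.4], [1.9, -0.4], [1.2, -0.2]]
4.6333 [430.  -36.1 319.1] x [-0.995 -0.099  0.002] y [-0.099  0.995  0.   ] z [-0.002  0.    -1.   ] w 14.9 F [-0.5  0.2 -7.8] 58.887598514556885 [-0.08 -0.02 -0.28  1.32 -0.   -0.18]
[609.44090517  95.98673524   0.        ]
tool delta [-191.6  113.7   -0.4]
```

Call:
{"api": "play_rows", "payload": {
  "rows": [
    {"offset": [0, 0, 0], "twist": [0, 0, 0.6], "jaw": 0.005},
    {"offset": [0, 0, 0], "twist": [0, 0, 1.2], "jaw": 0.005},
    {"offset": [0, 0, 0], "twist": [0, 0, 1.2], "jaw": 0.005},
    {"offset": [-0.005, 0.0034, 0], "twist": [0, 0, 0], "jaw": 0.005},
    {"offset": [-0.01, 0.0067, 0], "twist": [0, 0, 0], "jaw": 0.005},
    {"offset": [-0.016, 0.0107, 0], "twist": [0, 0, 0], "jaw": 0.005},
    {"offset": [-0.02, 0.0134, 0], "twist": [0, 0, 0], "jaw": 0.005},
    {"offset": [-0.02, 0.0134, 0], "twist": [0, 0, 0], "jaw": 0.005}
  ]
}}

```text
time_s: 5.3
ee_pos: [501.1, 16.0, 320.4]
tcp_rot: [-0.023, 1.0, 0.0, 0.0]
contact_force: [1.0, 0.2, -7.8]
width: 14.9
finger_force: 58.9
```

Call:
{"api": "play_rows", "payload": {
  "rows": [
    {"offset": [-0.02, 0.0134, 0], "twist": [0, 0, 0], "jaw": 0.005},
    {"offset": [-0.02, 0.0134, 0], "twist": [0, 0, 0], "jaw": 0.005},
    {"offset": [-0.02, 0.0134, 0], "twist": [0, 0, 0], "jaw": 0.005},
    {"offset": [-0.02, 0.0134, 0], "twist": [0, 0, 0], "jaw": 0.005},
    {"offset": [-0.016, 0.0107, 0], "twist": [0, 0, 0], "jaw": 0.005},
    {"offset": [-0.01, 0.0067, 0], "twist": [0, 0, 0], "jaw": 0.005},
    {"offset": [-0.006, 0.004, 0], "twist": [0, 0, 0], "jaw": 0.005},
    {"offset": [-0.002, 0.0013, 0], "twist": [0, 0, 0], "jaw": 0.005}
  ]
}}

```text
time_s: 5.97
ee_pos: [611.0, 97.8, 319.3]
tcp_rot: [-0.024, 1.0, 0.0, -0.0]
contact_force: [-1.3, -0.3, -7.7]
width: 14.9
finger_force: 58.9
```

Call:
{"api": "play_rows", "payload": {
  "rows": [
    {"offset": [0, 0, 0.01], "twist": [0, 0, 0], "jaw": 0.005},
    {"offset": [0, 0, 0.01], "twist": [0, 0, 0], "jaw": 0.005},
    {"offset": [0, 0, 0.003], "twist": [0, 0, 0], "jaw": 0.005},
    {"offset": [0, 0, 0], "twist": [0, 0, 0], "jaw": 0.005},
    {"offset": [0, 0, 0], "twist": [0, 0, 0], "jaw": 0.005},
    {"offset": [0, 0, 0], "twist": [0, 0, 0], "jaw": 0.005}
  ]
}}

```text
time_s: 6.47
ee_pos: [609.7, 96.0, 297.7]
tcp_rot: [-0.023, 1.0, 0.0, 0.0]
contact_force: [-1.0, 0.1, -7.1]
width: 15.2
finger_force: 58.9
```

```bash
python3 -c "
from st import *
go([609.4,96,262])
a=capture('top');b=capture('scene');cv2.imwrite('pics/t3.png',a);cv2.imwrite('pics/s3.png',b)
a=cv2.resize(a[150:250,225:365],(800,571),interpolation=2)[:,:420];b=cv2.resize(b[165:295,275:385],(380,449),interpolation=2)
c=np.zeros((571,800,3),np.uint8);c[:,:420]=a;c[:449,420:]=b
cv2.imwrite('pics/g3.png',c)"
```

```text
6.4667 [609.7  96.  297.7] x [-0.999 -0.046 -0.001] y [-0.046  0.999  0.   ] z [ 0.001  0.    -1.   ] w 15.2 F [-1.   0.1 -7.1] 58.91384661197662 [ 0.16  0.33  0.09  1.33 -0.    0.11]
tool delta [ 0.3  0.  35.7]
```

View pics/g3.png

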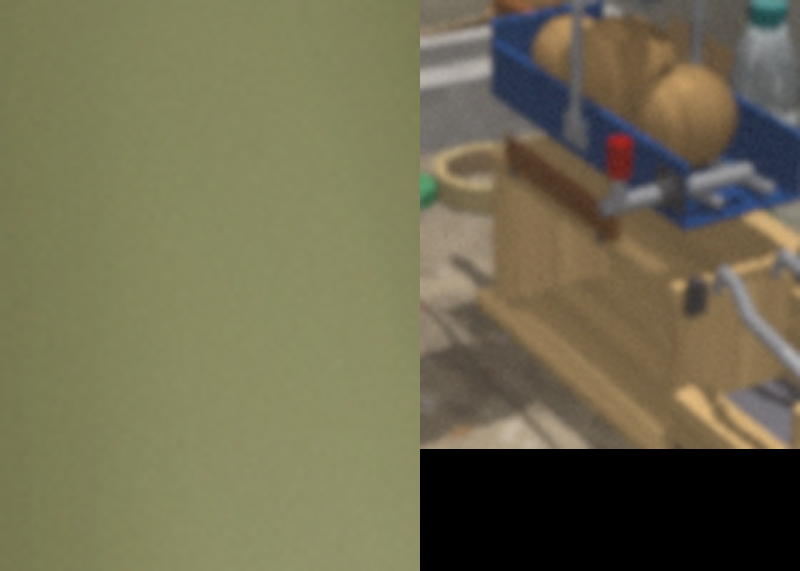

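The top view is blocked by the arm. In the scene crop the mouth- bottom corner is at (685,228) and the dock's front corner at (680,288). I intersect those with their known heights.

```bash
cat >> h.py <<'E'
def ray(n,uv,z):
    E=P[n]["extrinsics"];K=P[n]["camera_matrix"]
    d=E[:3,:3]@(np.linalg.inv(K)@[uv[0],uv[1],1]*[1,-1,-1]); o=E[:3,3]; return o+d*(z-o[2])/d[2]
E
python3 -c "
from h import *
q=[615.99,-43.86,-1.524];c,s=np.cos(q[2]),np.sin(q[2])
def rf(X): d=X[:2]-q[:2]; return (c*d[0]+s*d[1],-s*d[0]+c*d[1])
px=lambda u,v:((u-420)/3.4545+275,v/3.4545+165)
for u,v,z in[(685,228,176.5),(680,288,140),(508,138,164),(612,206,164),(494,16,236.5),(600,4,236.5),(494,77,176.5),(620,138,246)]:
  print(u,v,np.round(rf(ray('scene',px(u,v),z)),1))
"
```

```text
685 228 [-11.1 -42.9]
680 288 [ -1.5 -51.4]
508 138 [-212.8  -59.8]
612 206 [-81.9 -53. ]
494 16 [-266.1  -41.6]
600 4 [-250.7   39.8]
494 77 [-293.2  -27.6]
620 138 [-18.3 -89.2]
```

Call:
{"api": "play_rows", "payload": {
  "rows": [
    {"offset": [0, 0, 0.006], "twist": [0, 0, 0], "jaw": 0.005},
    {"offset": [0, 0, 0.006], "twist": [0, 0, 0], "jaw": 0.005},
    {"offset": [0, 0, 0.004], "twist": [0, 0, 0], "jaw": 0.005},
    {"offset": [0, 0, 0.004], "twist": [0, 0, 0], "jaw": 0.005},
    {"offset": [0, 0, 0], "twist": [0, 0, 0], "jaw": 0.005},
    {"offset": [0, 0, 0], "twist": [0, 0, 0], "jaw": 0.005}
  ]
}}

```text
time_s: 7.07
ee_pos: [609.5, 96.3, 276.8]
tcp_rot: [-0.023, 1.0, -0.0, -0.0]
contact_force: [0.5, -0.8, -7.9]
width: 14.5
finger_force: 58.9
```

No contact, underside below the guide tops. I continue down.

Call:
{"api": "play_rows", "payload": {
  "rows": [
    {"offset": [0, 0, 0.004], "twist": [0, 0, 0], "jaw": 0.005},
    {"offset": [0, 0, 0.004], "twist": [0, 0, 0], "jaw": 0.005},
    {"offset": [0, 0, 0.003], "twist": [0, 0, 0], "jaw": 0.005},
    {"offset": [0, 0, 0.002], "twist": [0, 0, 0], "jaw": 0.005},
    {"offset": [0, 0, 0], "twist": [0, 0, 0], "jaw": 0.005},
    {"offset": [0, 0, 0], "twist": [0, 0, 0], "jaw": 0.005}
  ]
}}

```text
time_s: 7.57
ee_pos: [609.7, 96.3, 264.1]
tcp_rot: [-0.023, 1.0, -0.0, -0.0]
contact_force: [-0.3, 0.4, -7.8]
width: 15.0
finger_force: 58.9
```

Call:
{"api": "play_rows", "payload": {
  "rows": [
    {"offset": [0, 0, 0.001], "twist": [0, 0, 0], "jaw": 0.005},
    {"offset": [0, 0, 0.001], "twist": [0, 0, 0], "jaw": 0.005},
    {"offset": [0, 0, 0], "twist": [0, 0, 0], "jaw": 0.005}
  ]
}}

```text
time_s: 7.82
ee_pos: [609.9, 96.3, 262.3]
tcp_rot: [-0.023, 1.0, -0.0, 0.0]
contact_force: [-0.9, 0.3, -7.7]
width: 15.0
finger_force: 58.9
```

Call:
{"api": "play_rows", "payload": {
  "rows": [
    {"offset": [0, 0, 0.001], "twist": [0, 0, 0], "jaw": 0.005},
    {"offset": [0, 0, 0.001], "twist": [0, 0, 0], "jaw": 0.005},
    {"offset": [0, 0, 0], "twist": [0, 0, 0], "jaw": 0.005}
  ]
}}

```text
time_s: 8.07
ee_pos: [609.9, 96.0, 261.8]
tcp_rot: [-0.023, 1.0, -0.0, 0.001]
contact_force: [-3.4, -3.0, 3.1]
width: 15.2
finger_force: 60.3
```

Call:
{"api": "play_rows", "payload": {
  "rows": [
    {"offset": [0, 0, 0.001], "twist": [0, 0, 0], "jaw": 0.005},
    {"offset": [0, 0, 0.001], "twist": [0, 0, 0], "jaw": 0.005},
    {"offset": [0, 0, 0], "twist": [0, 0, 0], "jaw": 0.005}
  ]
}}

```text
time_s: 8.32
ee_pos: [610.0, 96.0, 261.8]
tcp_rot: [-0.023, 1.0, -0.0, 0.002]
contact_force: [-7.9, -3.1, 14.6]
width: 15.1
finger_force: 62.1
```

Seated: the weight is taken at TCP z = 262. I release.

Call:
{"api": "play_rows", "payload": {
  "rows": [
    {"offset": [0, 0, -0.0015], "twist": [0, 0, 0], "jaw": 0.005},
    {"offset": [0, 0, 0], "twist": [0, 0, 0], "jaw": 0.03},
    {"offset": [0, 0, 0], "twist": [0, 0, 0], "jaw": 0.05},
    {"offset": [0, 0, 0], "twist": [0, 0, 0], "jaw": 0.05},
    {"offset": [0, 0, 0], "twist": [0, 0, 0], "jaw": 0.05},
    {"offset": [0, 0, -0.02], "twist": [0, 0, 0], "jaw": 0.05},
    {"offset": [0, 0, -0.03], "twist": [0, 0, 0], "jaw": 0.05},
    {"offset": [0, 0, -0.03], "twist": [0, 0, 0], "jaw": 0.05}
  ]
}}

```text
time_s: 8.98
ee_pos: [609.2, 96.3, 339.6]
tcp_rot: [-0.023, 1.0, -0.0, -0.001]
contact_force: [0.7, 0.2, 0.7]
width: 49.8
finger_force: 0.0
```

Call:
{"api": "play_rows", "payload": {
  "rows": [
    {"offset": [0.035, 0, -0.01], "twist": [0, 0, 0], "jaw": 0.03},
    {"offset": [0.035, 0, 0], "twist": [0, 0, 0], "jaw": 0.03},
    {"offset": [0.035, 0, 0], "twist": [0, 0, 0], "jaw": 0.03},
    {"offset": [0.035, 0, 0], "twist": [0, 0, 0], "jaw": 0.0},
    {"offset": [0, -0.035, 0], "twist": [0, 0, 0], "jaw": 0.0},
    {"offset": [0, -0.035, 0], "twist": [0, 0, 0], "jaw": 0.0},
    {"offset": [0, -0.035, 0], "twist": [0, 0, 0], "jaw": 0.0},
    {"offset": [0, 0, 0], "twist": [0, 0, 0], "jaw": 0.0}
  ]
}}

```text
time_s: 9.65
ee_pos: [474.9, -19.4, 350.0]
tcp_rot: [-0.021, 1.0, -0.001, 0.0]
contact_force: [0.4, 0.7, 0.7]
width: -0.1
finger_force: 0.0
```

```bash
python3 -c "
from st import *
a=capture('top');b=capture('scene');cv2.imwrite('pics/t4.png',a);cv2.imwrite('pics/s4.png',b)
a=cv2.resize(a[145:285,225:365],(400,400),interpolation=2);b=cv2.resize(b[155:295,275:415],(400,400),interpolation=2)
cv2.imwrite('pics/g4.png',np.hstack([a,b]))"
```

```text
9.65 [474.9 -19.4 350. ] x [-0.999 -0.042 -0.001] y [-0.042  0.999 -0.003] z [ 0.001 -0.003 -1.   ] w -0.1 F [0.4 0.7 0.7] 0.0 [-0.04  0.05 -0.13  1.38 -0.   -0.08]
```

View pics/g4.png

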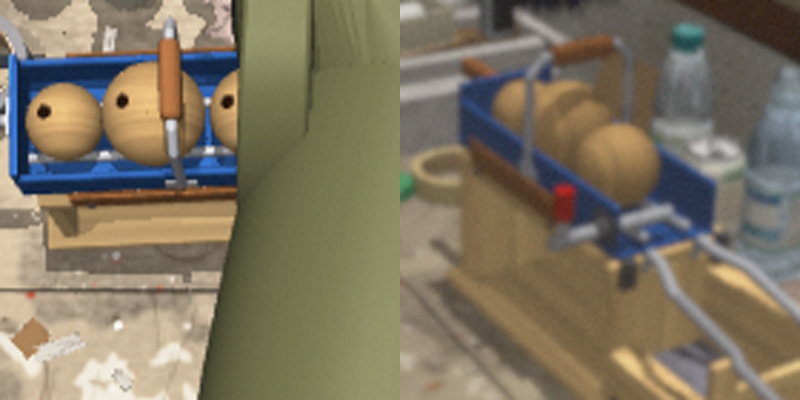

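Both views show the pan seated between the guides, flat, mouth at the rail head, with the knob top at (565,187) in the right half. I check the knob position against the dead-reckoned one, (529,-27).

```bash
python3 -c "
from st import *
print(ray('scene',((565-400)/2.857+275,187/2.857+155),209), 'bail',ray('scene',((585-400)/2.857+275,47/2.857+155),271),ray('top',(170/2.857+225,78/2.857+145),271))
go([529,-26.7,203])"
```

```text
9.75 [475.  -16.  349.8] x [-0.999 -0.044 -0.   ] y [-0.044  0.999  0.   ] z [ 0.  0. -1.] w 0.1 F [ 1.   1.  -0.3] 0.0 [-0.03  0.05 -0.13  1.38  0.   -0.08]
[527.6974055  -28.12107251 209.        ] bail [605.17686844  79.28559115 271.        ] [608.97239742  93.43455291 271.        ]
tool delta [-53.5 -13.1 146.9]
```

Call:
{"api": "play_rows", "payload": {
  "newtons": 20,
  "rows": [
    {"offset": [-0.026, -0.007, 0.01], "twist": [0, 0, 0], "jaw": 0.045},
    {"offset": [-0.027, -0.0065, 0.02], "twist": [0, 0, 0], "jaw": 0.045},
    {"offset": [0, 0, 0.03], "twist": [0, 0, 0], "jaw": 0.045},
    {"offset": [0, 0, 0.03], "twist": [0, 0, 0], "jaw": 0.045},
    {"offset": [0, 0, 0.025], "twist": [0, 0, 0], "jaw": 0.045},
    {"offset": [0, 0, 0.02], "twist": [0, 0, 0], "jaw": 0.045},
    {"offset": [0, 0, 0.012], "twist": [0, 0, 0], "jaw": 0.045},
    {"offset": [0, 0, 0], "twist": [0, 0, 0], "jaw": 0.045}
  ]
}}

```text
time_s: 10.42
ee_pos: [526.5, -24.6, 199.6]
tcp_rot: [-0.024, 1.0, 0.0, -0.003]
contact_force: [-1.1, 0.4, -0.2]
width: 44.7
finger_force: 0.0
```

Call:
{"api": "play_rows", "payload": {
  "newtons": 20,
  "rows": [
    {"offset": [0, 0, 0], "twist": [0, 0, 0], "jaw": 0.035},
    {"offset": [0, 0, 0], "twist": [0, 0, 0], "jaw": 0.028},
    {"offset": [0, 0, 0], "twist": [0, 0, 0], "jaw": 0.022},
    {"offset": [0, 0, 0], "twist": [0, 0, 0], "jaw": 0.017},
    {"offset": [0, 0, 0], "twist": [0, 0, 0], "jaw": 0.012},
    {"offset": [0, 0, 0], "twist": [0, 0, 0], "jaw": 0.01}
  ]
}}

```text
time_s: 10.92
ee_pos: [529.3, -26.7, 204.0]
tcp_rot: [-0.023, 1.0, -0.001, 0.001]
contact_force: [-0.4, -2.8, 4.4]
width: 15.0
finger_force: 20.8
```

Call:
{"api": "play_rows", "payload": {
  "rows": [
    {"offset": [0.004, 0, 0], "twist": [0, 0, 0], "jaw": 0.01},
    {"offset": [0.008, 0, 0], "twist": [0, 0, 0], "jaw": 0.01},
    {"offset": [0.01, 0, 0], "twist": [0, 0, 0], "jaw": 0.01},
    {"offset": [0.01, 0, 0], "twist": [0, 0, 0], "jaw": 0.01},
    {"offset": [0.01, 0, 0], "twist": [0, 0, 0], "jaw": 0.01},
    {"offset": [0.008, 0, 0], "twist": [0, 0, 0], "jaw": 0.01},
    {"offset": [0.004, 0, 0], "twist": [0, 0, 0], "jaw": 0.01},
    {"offset": [0, 0, 0], "twist": [0, 0, 0], "jaw": 0.01}
  ]
}}

```text
time_s: 11.58
ee_pos: [473.2, -28.4, 202.9]
tcp_rot: [-0.023, 1.0, 0.0, -0.0]
contact_force: [-0.5, -2.2, 5.4]
width: 15.0
finger_force: 20.8
```

Call:
{"api": "play_rows", "payload": {
  "rows": [
    {"offset": [0.0015, 0, 0], "twist": [0, 0, 0], "jaw": 0.01},
    {"offset": [0.0015, 0, 0], "twist": [0, 0, 0], "jaw": 0.01},
    {"offset": [0, 0, 0], "twist": [0, 0, 0], "jaw": 0.01},
    {"offset": [0, 0, 0], "twist": [0, 0, 0], "jaw": 0.01}
  ]
}}

```text
time_s: 11.92
ee_pos: [472.1, -28.2, 202.8]
tcp_rot: [-0.023, 1.0, 0.001, 0.0]
contact_force: [2.7, 1.9, 2.2]
width: 14.9
finger_force: 20.5
```

Call:
{"api": "play_rows", "payload": {
  "rows": [
    {"offset": [0.001, 0, 0], "twist": [0, 0, 0], "jaw": 0.01},
    {"offset": [0.001, 0, 0], "twist": [0, 0, 0], "jaw": 0.01},
    {"offset": [0, 0, 0], "twist": [0, 0, 0], "jaw": 0.01}
  ]
}}

```text
time_s: 12.17
ee_pos: [470.5, -28.1, 202.9]
tcp_rot: [-0.023, 1.0, 0.001, 0.001]
contact_force: [5.1, 2.4, 1.9]
width: 15.3
finger_force: 20.5
```

Call:
{"api": "play_rows", "payload": {
  "rows": [
    {"offset": [0.001, 0, 0], "twist": [0, 0, 0], "jaw": 0.01},
    {"offset": [0.001, 0, 0], "twist": [0, 0, 0], "jaw": 0.01},
    {"offset": [0, 0, 0], "twist": [0, 0, 0], "jaw": 0.01}
  ]
}}

```text
time_s: 12.42
ee_pos: [470.4, -27.9, 203.4]
tcp_rot: [-0.024, 1.0, 0.001, 0.003]
contact_force: [9.7, 3.8, -1.9]
width: 14.7
finger_force: 20.3
```

The bolt is at its end stop (59 mm of travel, force building up). I release it and rise, turning for the tail grip.

Call:
{"api": "play_rows", "payload": {
  "rows": [
    {"offset": [-0.003, 0, 0], "twist": [0, 0, 0], "jaw": 0.01},
    {"offset": [0, 0, 0], "twist": [0, 0, 0], "jaw": 0.03},
    {"offset": [0, 0, 0], "twist": [0, 0, 0], "jaw": 0.05},
    {"offset": [0, 0, 0], "twist": [0, 0, 0], "jaw": 0.05},
    {"offset": [0, 0, -0.02], "twist": [0, 0, 0], "jaw": 0.05},
    {"offset": [0, 0, -0.03], "twist": [0, 0, 0], "jaw": 0.05},
    {"offset": [0, 0, -0.03], "twist": [0, 0, 6.9], "jaw": 0.05},
    {"offset": [0, 0, -0.02], "twist": [0, 0, 6.9], "jaw": 0.05}
  ]
}}

```text
time_s: 13.08
ee_pos: [470.2, -29.0, 304.8]
tcp_rot: [0.1, 0.995, -0.0, 0.0]
contact_force: [0.7, 0.8, -0.3]
width: 50.2
finger_force: 0.0
```

Call:
{"api": "play_rows", "payload": {
  "rows": [
    {"offset": [0, 0, 0], "twist": [0, 0, 6.9], "jaw": 0.06},
    {"offset": [0, 0, 0], "twist": [0, 0, 6.9], "jaw": 0.06},
    {"offset": [0, 0, 0], "twist": [0, 0, 6.9], "jaw": 0.06},
    {"offset": [0, 0, 0], "twist": [0, 0, 6.9], "jaw": 0.06},
    {"offset": [0, 0, 0], "twist": [0, 0, 6.9], "jaw": 0.06},
    {"offset": [0, 0, 0], "twist": [0, 0, 6.9], "jaw": 0.06},
    {"offset": [0, 0, 0], "twist": [0, 0, 6.9], "jaw": 0.06},
    {"offset": [0, 0, 0], "twist": [0, 0, 6.9], "jaw": 0.06}
  ]
}}

```text
time_s: 13.75
ee_pos: [469.6, -28.9, 302.2]
tcp_rot: [0.55, 0.835, -0.001, -0.001]
contact_force: [0.5, -0.1, 0.1]
width: 60.1
finger_force: 0.0
```

Call:
{"api": "play_rows", "payload": {
  "rows": [
    {"offset": [0, 0, 0], "twist": [0, 0, 6.9], "jaw": 0.06},
    {"offset": [0, 0, 0], "twist": [0, 0, 6.9], "jaw": 0.06},
    {"offset": [0, 0, 0], "twist": [0, 0, 6.9], "jaw": 0.06},
    {"offset": [0, 0, 0], "twist": [0, 0, 0], "jaw": 0.06},
    {"offset": [0, 0, 0], "twist": [0, 0, 0], "jaw": 0.06}
  ]
}}

```text
time_s: 14.17
ee_pos: [469.9, -28.9, 302.4]
tcp_rot: [0.687, 0.726, -0.0, -0.0]
contact_force: [0.3, -0.4, 0.3]
width: 59.7
finger_force: 0.0
```

```bash
python3 -c "
from st import *
go([600,268,300])"
```

```text
14.1667 [469.9 -28.9 302.4] x [-0.055  0.998 -0.   ] y [ 0.998  0.055 -0.001] z [-0.001 -0.    -1.   ] w 59.7 F [ 0.3 -0.4  0.3] 0.0 [-0.06  0.05 -0.24  1.28 -0.    1.45]
tool delta [289.3 146.2   2.2]
```

Call:
{"api": "play_rows", "payload": {
  "rows": [
    {"offset": [0.024, 0.012, 0], "twist": [0, 0, 0], "jaw": 0.06},
    {"offset": [0.033, 0.0167, 0], "twist": [0, 0, 0], "jaw": 0.06},
    {"offset": [0.033, 0.0167, 0], "twist": [0, 0, 0], "jaw": 0.06},
    {"offset": [0.033, 0.0167, 0], "twist": [0, 0, 0], "jaw": 0.06},
    {"offset": [0.033, 0.0167, 0], "twist": [0, 0, 0], "jaw": 0.06},
    {"offset": [0.033, 0.0167, 0], "twist": [0, 0, 0], "jaw": 0.06},
    {"offset": [0.033, 0.0167, 0], "twist": [0, 0, 0], "jaw": 0.06},
    {"offset": [0.033, 0.0167, 0], "twist": [0, 0, 0], "jaw": 0.06}
  ]
}}

```text
time_s: 14.83
ee_pos: [586.2, 234.2, 302.4]
tcp_rot: [0.687, 0.726, -0.0, -0.0]
contact_force: [0.5, -0.4, -0.0]
width: 59.8
finger_force: 0.0
```

Call:
{"api": "play_rows", "payload": {
  "rows": [
    {"offset": [0.025, 0.0127, 0], "twist": [0, 0, 0], "jaw": 0.06},
    {"offset": [0.0093, 0.0046, 0], "twist": [0, 0, 0.5], "jaw": 0.06},
    {"offset": [0, 0, 0], "twist": [0, 0, 0], "jaw": 0.06},
    {"offset": [0, 0, 0], "twist": [0, 0, 0], "jaw": 0.06},
    {"offset": [0, 0, 0], "twist": [0, 0, 0], "jaw": 0.06}
  ]
}}

```text
time_s: 15.25
ee_pos: [601.0, 266.4, 302.8]
tcp_rot: [0.692, 0.722, -0.001, 0.0]
contact_force: [-0.4, -0.2, 0.2]
width: 60.3
finger_force: 0.0
```

```bash
python3 -c "
from st import *
go([600,268,182])
a=capture('top');b=capture('scene');cv2.imwrite('pics/t5.png',a);cv2.imwrite('pics/s5.png',b)
a=cv2.resize(a[145:285,165:305],(400,400),interpolation=2);b=cv2.resize(b[135:275,235:375],(400,400),interpolation=2)
cv2.imwrite('pics/g5.png',np.hstack([a,b]))"
```

```text
15.25 [601.  266.4 302.8] x [-0.043  0.999 -0.001] y [ 0.999  0.043 -0.001] z [-0.001 -0.001 -1.   ] w 60.3 F [-0.4 -0.2  0.2] 0.0 [ 0.42  0.42  0.22  1.38 -0.    1.94]
tool delta [  1.7  -0.9 120.8]
```

View pics/g5.png

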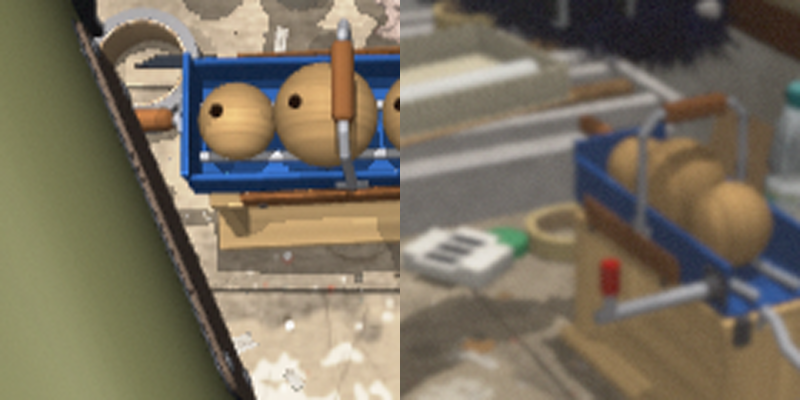

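The bolt is fully open with the knob out at (610,275), and the pan is still seated. The tail grip shows in the top half at (155,118).

```bash
python3 -c "
from st import *
f=lambda u,v:(u/2.857+165,v/2.857+145)
print('grip',ray('top',f(155,118),194),'wall corners',ray('top',f(183,55),200),ray('top',f(192,191),200))
go([600,268,182])"
```

```text
15.35 [601.2 266.2 303.2] x [-0.042  0.999 -0.   ] y [0.999 0.042 0.   ] z [ 0. -0. -1.] w 59.6 F [-0.1 -0.5  1. ] 0.0 [ 0.42  0.42  0.22  1.38 -0.    1.95]
grip [602.89322164 239.66821626 194.        ] wall corners [650.95403813 219.51855435 200.        ] [544.70592525 208.22232723 200.        ]
tool delta [  1.9  -1.1 121.2]
```

Call:
{"api": "play_rows", "payload": {
  "newtons": 60,
  "rows": [
    {"offset": [0.0015, 0, 0.02], "twist": [0, 0, 0], "jaw": 0.06},
    {"offset": [0, 0, 0.03], "twist": [0, 0, 0], "jaw": 0.06},
    {"offset": [0, 0, 0.03], "twist": [0, 0, 0], "jaw": 0.06},
    {"offset": [0, 0, 0.025], "twist": [0, 0, 0], "jaw": 0.06},
    {"offset": [0, 0, 0.015], "twist": [0, 0, 0], "jaw": 0.05},
    {"offset": [0, 0, 0], "twist": [0, 0, 0], "jaw": 0.04},
    {"offset": [0, 0, 0], "twist": [0, 0, 0], "jaw": 0.03},
    {"offset": [0, 0, 0], "twist": [0, 0, 0], "jaw": 0.025}
  ]
}}

```text
time_s: 16.02
ee_pos: [602.2, 268.8, 184.6]
tcp_rot: [0.692, 0.722, 0.001, 0.0]
contact_force: [0.5, 0.1, 0.1]
width: 25.1
finger_force: 0.0
```

Call:
{"api": "play_rows", "payload": {
  "newtons": 60,
  "rows": [
    {"offset": [0, 0, 0], "twist": [0, 0, 0], "jaw": 0.021},
    {"offset": [0, 0, 0], "twist": [0, 0, 0], "jaw": 0.018},
    {"offset": [0, 0, 0], "twist": [0, 0, 0], "jaw": 0.014},
    {"offset": [0, 0, 0], "twist": [0, 0, 0], "jaw": 0.005},
    {"offset": [0, 0, 0], "twist": [0, 0, 0], "jaw": 0.005},
    {"offset": [0, 0, 0], "twist": [0, 0, 0], "jaw": 0.005}
  ]
}}

```text
time_s: 16.52
ee_pos: [603.0, 269.4, 185.1]
tcp_rot: [0.692, 0.722, 0.002, 0.001]
contact_force: [0.9, -1.4, 5.8]
width: 14.8
finger_force: 59.2
```

```bash
python3 st.py
```

```text
16.5167 [603.  269.4 185.1] x [-0.043  0.999  0.001] y [0.999 0.043 0.004] z [ 0.004  0.001 -1.   ] w 14.8 F [ 0.9 -1.4  5.8] 59.22237038612366 [ 0.42  0.45  0.01  1.12 -0.    1.95]
```

Call:
{"api": "play_rows", "payload": {
  "rows": [
    {"offset": [-0.0012, 0, -0.0053], "twist": [0, 1, 0], "jaw": 0.005},
    {"offset": [-0.0012, 0, -0.0053], "twist": [0, 1, 0], "jaw": 0.005},
    {"offset": [-0.0012, 0, -0.0053], "twist": [0, 1, 0], "jaw": 0.005},
    {"offset": [-0.0012, 0, -0.0053], "twist": [0, 1, 0], "jaw": 0.005},
    {"offset": [-0.0008, 0, -0.0053], "twist": [0, 1, 0], "jaw": 0.005}
  ]
}}

```text
time_s: 16.93
ee_pos: [601.7, 263.0, 210.0]
tcp_rot: [0.691, 0.722, 0.031, -0.032]
contact_force: [-0.1, 5.5, -0.7]
width: 14.7
finger_force: 59.0
```

Call:
{"api": "play_rows", "payload": {
  "rows": [
    {"offset": [0, 0, 0], "twist": [0, 0, 0], "jaw": 0.005}
  ]
}}

```text
time_s: 17.02
ee_pos: [602.3, 262.5, 210.9]
tcp_rot: [0.691, 0.721, 0.032, -0.032]
contact_force: [0.6, 5.5, -0.6]
width: 15.4
finger_force: 59.0
```

```bash
python3 st.py
```

```text
17.0167 [602.3 262.5 210.9] x [-0.042  0.995  0.09 ] y [0.999 0.042 0.002] z [-0.002  0.09  -0.996] w 15.4 F [ 0.6  5.5 -0.6] 58.951948285102844 [0.37 0.41 0.   1.13 0.08 1.9 ]
```

Call:
{"api": "play_rows", "payload": {
  "rows": [
    {"offset": [-0.0008, 0, -0.0053], "twist": [0, 1, 0], "jaw": 0.005},
    {"offset": [-0.0008, 0, -0.0053], "twist": [0, 1, 0], "jaw": 0.005},
    {"offset": [-0.0008, 0, -0.0053], "twist": [0, 1, 0], "jaw": 0.005},
    {"offset": [-0.0008, 0, -0.0053], "twist": [0, 1, 0], "jaw": 0.005},
    {"offset": [-0.0008, 0, -0.0053], "twist": [0, 1, 0], "jaw": 0.005},
    {"offset": [-0.0004, 0, -0.0026], "twist": [0, 0.5, 0], "jaw": 0.005},
    {"offset": [-0.0004, 0, -0.0026], "twist": [0, 0.5, 0], "jaw": 0.005}
  ]
}}

```text
time_s: 17.6
ee_pos: [602.2, 253.8, 240.8]
tcp_rot: [0.689, 0.719, 0.067, -0.07]
contact_force: [-0.9, 6.0, 0.8]
width: 14.9
finger_force: 59.2
```

Call:
{"api": "play_rows", "payload": {
  "rows": [
    {"offset": [-0.0004, 0, -0.0026], "twist": [0, 0.5, 0], "jaw": 0.005},
    {"offset": [-0.0004, 0, -0.0026], "twist": [0, 0.5, 0], "jaw": 0.005},
    {"offset": [-0.0004, 0, -0.0026], "twist": [0, 0.5, 0], "jaw": 0.005},
    {"offset": [-0.0004, 0, -0.0026], "twist": [0, 0.5, 0], "jaw": 0.005},
    {"offset": [-0.0004, 0, -0.0026], "twist": [0, 0.5, 0], "jaw": 0.005},
    {"offset": [-0.0004, 0, -0.0026], "twist": [0, 0.5, 0], "jaw": 0.005},
    {"offset": [-0.0004, 0, -0.0026], "twist": [0, 0.5, 0], "jaw": 0.005},
    {"offset": [-0.0004, 0, -0.0026], "twist": [0, 0.5, 0], "jaw": 0.005}
  ]
}}

```text
time_s: 18.27
ee_pos: [602.6, 246.3, 260.5]
tcp_rot: [0.686, 0.716, 0.091, -0.095]
contact_force: [-0.3, 5.5, 1.6]
width: 14.9
finger_force: 59.3
```

Call:
{"api": "play_rows", "payload": {
  "rows": [
    {"offset": [0, 0, 0], "twist": [0, 0, 0], "jaw": 0.005},
    {"offset": [0, 0, 0], "twist": [0, 0, 0], "jaw": 0.005},
    {"offset": [0, 0, 0], "twist": [0, 0, 0], "jaw": 0.005},
    {"offset": [0, 0, 0], "twist": [0, 0, 0], "jaw": 0.005},
    {"offset": [0, 0, 0], "twist": [0, 0, 0], "jaw": 0.005},
    {"offset": [0, 0, 0], "twist": [0, 0, 0], "jaw": 0.005},
    {"offset": [0, 0, 0], "twist": [0, 0, 0], "jaw": 0.005},
    {"offset": [0, 0, 0], "twist": [0, 0, 0], "jaw": 0.005}
  ]
}}

```text
time_s: 18.93
ee_pos: [602.6, 246.4, 260.4]
tcp_rot: [0.686, 0.716, 0.091, -0.095]
contact_force: [-0.4, 6.5, 1.5]
width: 14.6
finger_force: 59.3
```

Call:
{"api": "play_rows", "payload": {
  "rows": [
    {"offset": [0, 0, 0], "twist": [0, 0, 0], "jaw": 0.005},
    {"offset": [0, 0, 0], "twist": [0, 0, 0], "jaw": 0.005},
    {"offset": [0, 0, 0], "twist": [0, 0, 0], "jaw": 0.005},
    {"offset": [0, 0, 0], "twist": [0, 0, 0], "jaw": 0.005},
    {"offset": [0, 0, 0], "twist": [0, 0, 0], "jaw": 0.005},
    {"offset": [0, 0, 0], "twist": [0, 0, 0], "jaw": 0.005},
    {"offset": [0, 0, 0], "twist": [0, 0, 0], "jaw": 0.005},
    {"offset": [0, 0, 0], "twist": [0, 0, 0], "jaw": 0.005}
  ]
}}

```text
time_s: 19.6
ee_pos: [602.5, 246.3, 260.4]
tcp_rot: [0.686, 0.716, 0.091, -0.095]
contact_force: [-0.3, 6.1, 1.1]
width: 14.6
finger_force: 59.3
```

```bash
python3 -c "
from st import *
a=capture('top');b=capture('scene');cv2.imwrite('pics/t6.png',a);cv2.imwrite('pics/s6.png',b)
a=cv2.resize(a[145:245,300:500],(400,200),interpolation=2);b=cv2.resize(b[150:390,260:510],(400,384),interpolation=2)
c=np.zeros((384,800,3),np.uint8);c[:200,:400]=a;c[:,400:]=b
cv2.imwrite('pics/g6.png',c)"
```

```text
19.6 [602.5 246.3 260.4] x [-0.042  0.965  0.26 ] y [0.999 0.043 0.001] z [-0.01   0.26  -0.965] w 14.6 F [-0.3  6.1  1.1] 59.2974454164505 [0.27 0.35 0.01 1.17 0.26 1.8 ]
```

View pics/g6.png

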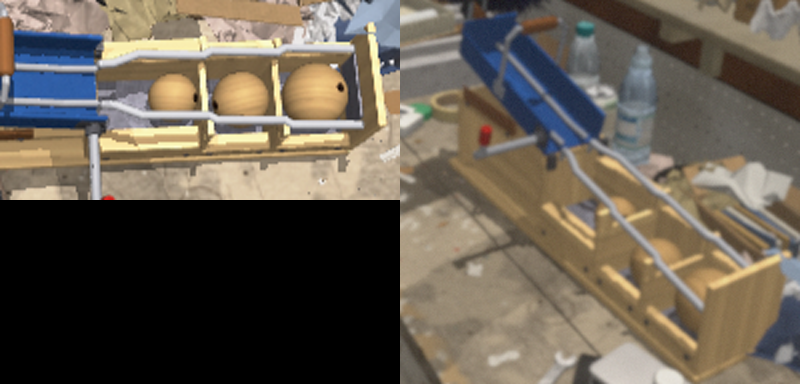

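Small, medium and large balls each lie in their own hole, at (172,93), (240,98) and (315,92) in the left half, and the pan is empty. I lower it back.

Call:
{"api": "play_rows", "payload": {
  "rows": [
    {"offset": [0.0008, 0, 0.0053], "twist": [0, -1, 0], "jaw": 0.005},
    {"offset": [0.0008, 0, 0.0053], "twist": [0, -1, 0], "jaw": 0.005},
    {"offset": [0.0008, 0, 0.0053], "twist": [0, -1, 0], "jaw": 0.005},
    {"offset": [0.0008, 0, 0.0053], "twist": [0, -1, 0], "jaw": 0.005},
    {"offset": [0.0008, 0, 0.0053], "twist": [0, -1, 0], "jaw": 0.005},
    {"offset": [0.0008, 0, 0.0053], "twist": [0, -1, 0], "jaw": 0.005},
    {"offset": [0.0008, 0, 0.0053], "twist": [0, -1, 0], "jaw": 0.005},
    {"offset": [0.0008, 0, 0.0053], "twist": [0, -1, 0], "jaw": 0.005}
  ]
}}

```text
time_s: 20.37
ee_pos: [601.8, 260.6, 218.6]
tcp_rot: [0.691, 0.721, 0.041, -0.043]
contact_force: [0.3, 2.7, 0.3]
width: 15.0
finger_force: 59.2
```

Call:
{"api": "play_rows", "payload": {
  "rows": [
    {"offset": [0.0008, 0, 0.0053], "twist": [0, -1, 0], "jaw": 0.005},
    {"offset": [0.001, 0, 0.0053], "twist": [0, -1, 0], "jaw": 0.005},
    {"offset": [0.0012, 0, 0.0053], "twist": [0, -1, 0], "jaw": 0.005},
    {"offset": [0.0012, 0, 0.0053], "twist": [0, -1, 0], "jaw": 0.005},
    {"offset": [0.0012, 0, 0.0053], "twist": [0, -1, 0], "jaw": 0.005},
    {"offset": [0, 0, 0], "twist": [0, 0, 0], "jaw": 0.005}
  ]
}}

```text
time_s: 20.87
ee_pos: [600.9, 268.2, 191.5]
tcp_rot: [0.691, 0.722, 0.01, -0.012]
contact_force: [1.5, -1.3, -0.6]
width: 15.4
finger_force: 59.1
```

```bash
python3 st.py
```

```text
20.8667 [600.9 268.2 191.5] x [-0.044  0.999  0.032] y [ 0.999  0.044 -0.002] z [-0.003  0.032 -0.999] w 15.4 F [ 1.5 -1.3 -0.6] 59.12576615810394 [0.41 0.44 0.   1.13 0.03 1.93]
```

Call:
{"api": "play_rows", "payload": {
  "rows": [
    {"offset": [0.0004, 0, 0.0026], "twist": [0, -0.5, 0], "jaw": 0.005},
    {"offset": [0.0004, 0, 0.0026], "twist": [0, -0.5, 0], "jaw": 0.005},
    {"offset": [0.0004, 0, 0.0012], "twist": [0, -0.5, 0], "jaw": 0.005},
    {"offset": [0, 0, 0], "twist": [0, -0.4, 0], "jaw": 0.005},
    {"offset": [0, 0, 0], "twist": [0, 0, 0], "jaw": 0.005},
    {"offset": [0, 0, 0], "twist": [0, 0, 0], "jaw": 0.005}
  ]
}}

```text
time_s: 21.37
ee_pos: [601.5, 270.6, 187.1]
tcp_rot: [0.692, 0.722, 0.001, -0.001]
contact_force: [0.8, 0.9, -1.6]
width: 14.8
finger_force: 58.9
```

```bash
python3 st.py
```

```text
21.3667 [601.5 270.6 187.1] x [-0.043  0.999  0.003] y [0.999 0.043 0.   ] z [-0.     0.003 -1.   ] w 14.8 F [ 0.8  0.9 -1.6] 58.93748581409454 [0.42 0.45 0.01 1.13 0.   1.95]
```

Still about 2 mm high, with the tail unloaded by only 1.6 N. I lower until contact and then let go.

Call:
{"api": "play_rows", "payload": {
  "rows": [
    {"offset": [0, 0, 0.001], "twist": [0, 0, 0], "jaw": 0.005},
    {"offset": [0, 0, 0.001], "twist": [0, 0, 0], "jaw": 0.005},
    {"offset": [0, 0, 0.001], "twist": [0, 0, 0], "jaw": 0.005},
    {"offset": [0, 0, 0], "twist": [0, 0, 0], "jaw": 0.005}
  ]
}}

```text
time_s: 21.7
ee_pos: [601.7, 270.3, 185.1]
tcp_rot: [0.692, 0.722, 0.002, -0.001]
contact_force: [0.3, 1.6, 4.8]
width: 14.9
finger_force: 59.9
```

Call:
{"api": "play_rows", "payload": {
  "rows": [
    {"offset": [0, 0, -0.001], "twist": [0, 0, 0], "jaw": 0.012},
    {"offset": [0, 0, 0], "twist": [0, 0, 0], "jaw": 0.025},
    {"offset": [0, 0, 0], "twist": [0, 0, 0], "jaw": 0.04},
    {"offset": [0, 0, 0], "twist": [0, 0, 0], "jaw": 0.055},
    {"offset": [0, 0, 0], "twist": [0, 0, 0], "jaw": 0.055},
    {"offset": [0, 0, -0.02], "twist": [0, 0, 0], "jaw": 0.055},
    {"offset": [0, 0, -0.03], "twist": [0, 0, 0], "jaw": 0.055},
    {"offset": [0, 0, -0.03], "twist": [0, 0, 0], "jaw": 0.055}
  ]
}}

```text
time_s: 22.37
ee_pos: [600.4, 269.1, 264.5]
tcp_rot: [0.692, 0.722, -0.001, -0.001]
contact_force: [0.7, 1.0, 0.4]
width: 55.2
finger_force: 0.0
```

Call:
{"api": "play_rows", "payload": {
  "rows": [
    {"offset": [0, 0, -0.04], "twist": [0, 0, 0], "jaw": 0.055},
    {"offset": [0.03, 0, 0], "twist": [0, 0, 0], "jaw": 0.055},
    {"offset": [0.03, -0.02, 0], "twist": [0, 0, 0], "jaw": 0.055},
    {"offset": [0.03, -0.02, 0], "twist": [0, 0, 0], "jaw": 0.055},
    {"offset": [0.03, -0.03, 0], "twist": [0, 0, 0], "jaw": 0.055},
    {"offset": [0, 0, 0], "twist": [0, 0, 0], "jaw": 0.055},
    {"offset": [0, 0, 0], "twist": [0, 0, 0], "jaw": 0.055},
    {"offset": [0, 0, 0], "twist": [0, 0, 0], "jaw": 0.055}
  ]
}}

```text
time_s: 23.03
ee_pos: [526.8, 385.9, 305.0]
tcp_rot: [0.691, 0.722, 0.0, -0.0]
contact_force: [0.8, -0.5, -0.1]
width: 54.9
finger_force: 0.0
```

```bash
cat > chk.py <<'E'
from st import *
a=capture('top');b=capture('scene');cv2.imwrite('pics/t7.png',a);cv2.imwrite('pics/s7.png',b)
# compare pan with seated-before picture t4/s4 numerically (blue mask / red-knob centroid)
for n,o,w in(("top",cv2.imread("pics/t5.png"),a),("scene",cv2.imread("pics/s5.png"),b)):
    for im in(o,w):
        i=im.astype(int);bl=(i[...,0]>i[...,2]+60)&(i[...,0]>i[...,1]+30);rd=(i[...,2]>i[...,1]+110)&(i[...,2]>i[...,0]+110)
        r=(slice(150,240),slice(225,365)) if n=="top" else (slice(150,290),slice(280,400))
        f=lambda m:[np.round([x.min(),x.max(),x.mean()],1).tolist() for x in np.nonzero(m[r])] 
        print(n,"blue",f(bl),"red",f(rd) if rd[r].any() else None)
E
python3 chk.py
```

```text
23.0333 [526.8 385.9 305. ] x [-0.044  0.999  0.001] y [0.999 0.044 0.   ] z [ 0.     0.001 -1.   ] w 54.9 F [ 0.8 -0.5 -0.1] 0.0 [0.63 0.41 0.21 1.38 0.   2.16]
top blue [[13.0, 58.0, 38.3], [3.0, 121.0, 70.0]] red None
top blue [[13.0, 59.0, 37.3], [3.0, 121.0, 62.8]] red None
scene blue [[40.0, 94.0, 81.8], [18.0, 98.0, 73.7]] red [[77.0, 77.0, 77.0], [27.0, 29.0, 28.0]]
scene blue [[43.0, 94.0, 73.6], [21.0, 100.0, 65.8]] red [[76.0, 78.0, 77.0], [27.0, 31.0, 29.0]]
```

The pan's extents and the knob match the seated, lock-open picture to within 1–3 px, and the hand is clear of the pan. I hand the job in.

```bash
python3 -c "
from cell import *
print(sign_off())"
```

```text
the job is handed in; nothing more can be done
None
```

The job is handed in, with no verdict shown: pictures show each ball in the hole of its size, the empty pan back on the dock and released, and the lock open; I did not measure the three bystanders afterwards.

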